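# Pump a ratchet vise shut on a carving blank

## Robot

A 7-joint arm with a two-finger parallel gripper is mounted at the origin on the work surface. World frame = base frame: x ahead of the robot, y to its left, z up, the work surface at z = 0. Lengths are in m, angles in rad, forces in N, time in s.
With the tool pointing down it reaches from about 0.35 to 0.9 m from the base axis. Payload 7.2 kg.
Tool frame: the origin (TCP) lies midway between the tips of the shut fingers; the grasp point (between the pads) lies 19 mm behind it (grip_depth is the distance from the TCP to the grasp point, in m); z points along the fingers, y is the direction in which the jaws open and shut (so a half turn about z gives the same grasp; the last joint's range is limited). The gripper opens to 85 mm and grips with 20 to 120 N. Pads are 22 mm wide; open, the fingers measure 114 mm over their backs; the gripper's body (76 mm by 85 mm) begins 54 mm behind the grasp point. The pads swing forward as they close: fully open they stand 13 mm farther back than shut.
Start: joints at [1.154, 0.411, -0.013, 1.596, 0.006, 1.134, -0.082], TCP at [0.214, -0.587, 0.231] pointing down, gripper open.
Joint ranges: [-2.95, 2.95], [-0.29, 1.99], [-1.47, 1.44], [0.14, 2.54], [-1.03, 4.17], [0.13, 1.85], [-2.86, 2.86]. Speed limits (rad/s): [2.39, 2.39, 3.01, 3.01, 3.14, 3.14, 3.14].

## Interface

Orientations are given as a unit quaternion [x, y, z, w].
In Python, from station import * gives the robot as it stands.
- The arm moves only by the tool apply_moves, never from a script. Its arguments are lists of equal length, an entry for each row: "dp": the shift along the world's x, y, z in mm, a list of three; "rot": the turn, a rotation vector about the world's x, y, z in rad, a list of three; "fingers": the closure, from 0 (fully open) to 1 (shut). A call has 1 to 10 rows; each row shifts and turns the commanded pose from where the row before left it; what a row does not reach is not made up. A row lasts 1/12 s, in which the tool goes at most 41.7 mm and 7.16 degrees, less where a joint would pass 70% of its speed; a pose out of reach is approached as far as the arm can. A call with a gripper value outside its range is refused whole. The fingers move at their own pace and stop on an object; "force" is the grip in N (left out, the last holds). Time passes only in rows, so rows that do not move let the fingers close. It gives the time, the measured TCP pose, the force and the opening at its end, in the units of the state.
- get_state(): the state, without advancing time (a new reading comes with each control period).
- camera(name): name is "scene" or "side" or "wrist"; returns (picture, depth): 480x640x3 uint8, blue, green, red; 480x640 float32, m along the optical axis (not along the pixel's ray), 0 where there is no reading.
- camera_info(name): a dict with "fx", "fy", "cx", "cy" (pixels), "eye" and "orientation" of the camera in the world; the wrist camera has in their place "T_tool_cam" (4x4, takes a point from camera to tool coordinates, whose origin is the TCP and whose axes are the flange's). Camera axes: x right, y up, looking along -z (the intrinsics and any distortion apply to the point x, -y, -z); pixel columns grow to the right and rows downward; lengths in m; the calibration is good to about 2 mm. A picture is of the moment at which its call begins: read the wrist's pose just before it. camera_info takes no time and is no camera call.
- sign_off(): hands the job in, once; it reports no verdict.
Trained networks look in the newest picture that a camera, given by its name, has taken for a name from the list of things; names that differ only in an ending like _2 or _b are one class to them, and where a whole thing is asked for, a point or a joint stands for the part that bears it (a point fixed in the world has none). Each returns a list of dicts, best first, with "p" (0 to 1); they miss things now and then, are a little off and sometimes report something else, mostly with a low value. They report only what shows in the picture. A call takes as long as a camera call. They do not tell look-alikes from the thing itself.
- search_frame(thing, camera): "rect" ([centre column, centre row, width, height] as shares, 0 to 1, of the picture: columns of its width, rows of its height, round what is visible of it).
- masks_of(thing, camera): "pixels" (480x640 bool, what is visible of it) and "rect" ([centre column, centre row, width, height] as shares, 0 to 1, of the picture: columns of its width, rows of its height, round what is visible of it).
- spot_point(thing, camera): "point" ([row, column] as shares, 0 to 1, of the picture: columns of its width, rows of its height: a listed point, or the origin of a listed thing).
The state is a dict: "time": time; "q": joint angles; "joint_vel": joint speeds; "tau": joint torques, N m; "tcp_pos": TCP position; "ee_rot": TCP orientation; "ft_force": force on the tool from outside, world axes, zero at the start; "ft_torque": the same for the moment, N m; "opening": finger opening in m.
Only numpy, scipy, OpenCV 4.12 (cv2) and the standard library are available. Lean on these libraries where they do the work, as an engineer would, in place of code of your own. Each camera call takes 0.05 s, during which the arm holds its last target.

## Task

Clamp the wooden blank in the ratchet vise: pump its lever to and fro by the cross bar, one tooth per stroke, until the blank is squeezed firmly between the jaws, with the sprung pad of the moving jaw pressed in about half-way and never all the way home. Work the jaw only through the lever, do not touch jaw or blank, and leave the other things on the table alone. Finish with the lever swung fully back, away from the jaws, and let go.

Things in the scene. Friction and masses are not known exactly. Their poses are not given: they have to be found in the camera images.
- vise: Grey cast-iron bench vise fixed to the table, 390 mm long, 120 mm wide. Origin on the table under the lever's pivot; x = clamping direction (from lever to fixed jaw), z up. The bed spans x = -110 to +280 mm, 20 mm thick; the fixed jaw (110 mm wide, top 95 mm above the table) has its face at x = +235 mm.
- lever_pivot (a point): Middle of the lever's hinge axis (along the vise's y), 28 mm above the vise's origin. Swinging forward, the lever's pawl pushes the jaw's rack, 4.6 mm of bar travel per mm; it falls into the next tooth only when the lever is swung nearly or fully back. Each full stroke then moves the jaw one tooth (10 mm), in its last two thirds; the first stroke up to 16 mm.
- bar (a point): Centre of the lever's cross bar: round, light wood, 18 mm thick, 100 mm free between the two flat steel side arms (7 by 16 mm), parallel to the vise's y, 162 mm from the pivot (about 190 mm above the table). Nothing stands above the bar, nor between the arms down to 90 mm below it.
- lever (a joint): Lever angle, rad: -0.22 fully back (away from the jaws, hard stop), 0 upright, +0.22 fully forward (bar towards the jaws, hard stop); the full stroke moves the bar 71 mm. The hinge is stiff (about 2 N at the bar): the lever stays about where it is left and does not spring back. Back swings leave the jaw where it is. Starts anywhere.
- jaw: Moving jaw with a toothed rack behind it, 90 mm wide, 50 mm high; origin at the centre of its front face, 55 mm above the table, axes as the vise. The lever drives it along the vise's x. Stiff: about 45 N at the rack, with the lever's friction some 11 to 12 N at the bar while it moves. It stays where it is left.
- pad: Sprung wooden pad ahead of the moving jaw, 12 by 90 by 50 mm high; origin at the centre of its front face, which presses the blank: 20 mm ahead of the jaw's front face when free, 16 mm when half pressed in, 12 mm when home. 5 N per mm: 20 N at half-way adds about 4 N to the push at the bar; home, 40 N adds 8 to 9 N.
- blank: Carving blank, a light-wood block 60 mm along the vise's x, 90 mm along y, 60 mm high, loose on the vise bed a few mm from the fixed jaw, perhaps slightly skew; origin at the centre of its underside, 20 mm above the table. The closing jaw pushes it against the fixed jaw and squares it.
- mallet: Bystander: wooden mallet, 240 mm long, lying on the table; origin under its middle.
- bowl: Bystander: turned wooden bowl, 110 mm across, 60 mm high; origin under its middle.
- gouge: Bystander: carving gouge with a dark wooden handle, 180 mm long; origin under its middle.
- fixed_face (a point): Centre of the fixed jaw's face, 55 mm above the table, 235 mm ahead of the vise's origin; axes as the vise.
Not all that is in view belongs to the job. What is meant by the blank is not blue or purple, and is the smaller of those in its own colour.

How it is judged:
By the outcome, as a careful person would: the job done as asked, in the order asked, and still so for the second after the job is handed in, with the robot touching nothing.
It also fails if it takes over 67 s, if anything falls off the work surface, if the arm or the gripper's body presses on something with over 40 N, if the wrist force passes 120 N, or if a joint passes its speed limit or range.

## Working session

There is one attempt and no reset: what is moved stays moved. The work goes in short steps, Python scripts to look and compute and a tool call to move; the robot and the scene stay as the last step left them, time stands still between calls to the robot, and variables do not carry over. Pictures are saved under pics/ and viewed, and the job is handed in when it is done.

Besides the shell and the picture viewer there is one more tool, called after "Call:" as name(argument=value, ...) on one line, values as JSON. apply_moves: Moves the arm, as the interface text tells. Its arguments: {"type":"object","properties":{"dp":{"type":"array"},"rot":{"type":"array"},"fingers":{"type":"array"},"force":{"type":"number"}},"required":["dp","rot","fingers"]}

```bash
ls; mkdir -p pics; python3 - <<'E'
from station import *
import cv2
s=get_state(); print({k:(v if not hasattr(v,'tolist') else v.tolist()) for k,v in s.items()})
for n in ("scene","side"):
    im,d=camera(n); cv2.imwrite(f"pics/{n}0.png",im); print(n,camera_info(n))
    for t in ("vise","bar","lever_pivot","blank","jaw","pad","fixed_face"):
        r=spot_point(t,n); print(t,[( [round(x['point'][1]*640),round(x['point'][0]*480)],round(x['p'],2)) for x in r[:4]])
print(camera_info("wrist"))
E
```

```text
pics
{'time': 0.0, 'q': [1.1537948498686947, 0.41193196116669817, -0.01270472383345636, 1.5970661448984746, 0.00560153851651605, 1.134331003768294, -0.08222580137178687], 'joint_vel': [0.0016871208807878626, -0.0007553581289523394, -0.001740610061503202, -0.0011436344790430833, -0.00014818528760305092, -0.0005948770437433389, -0.0020821007557834783], 'tau': [-0.00019043836800847203, -60.06332874298096, 0.6816997937858105, -29.941903352737427, 0.013618376688100398, 0.010733601520769298, -2.0609387263448298e-06], 'tcp_pos': [0.21338396468008689, -0.5868919879602894, 0.23042411155610187], 'ee_rot': [0.9848309572976888, 0.1735144441540477, -0.00020895390930198527, -0.0008243520445478949], 'ft_force': [-0.0616957673953276, -0.039324396368470564, 0.3140686554935297], 'ft_torque': [-0.0037282454015056467, 0.05306349882784985, -0.04025186301158576], 'opening': 0.08533548936119678}
scene {'fx': 544.2999653097718, 'fy': 544.2999653097718, 'cx': 318.98491359824004, 'cy': 234.2317024582476, 'eye': array([ 1.21939208, -0.12303547,  1.02065185]), 'orientation': array([0.24107287, 0.20417321, 0.624
[... 541 characters left out ...]
, 313], 0.84)]
bar [([333, 252], 0.58)]
lever_pivot [([333, 309], 0.88)]
blank [([405, 287], 0.82), ([232, 282], 0.71), ([377, 228], 0.64), ([311, 242], 0.55)]
jaw [([320, 253], 0.59)]
pad [([316, 247], 0.75)]
fixed_face [([307, 212], 0.91)]
{'fx': 395.8538752478389, 'fy': 395.8538752478389, 'cx': 327.33314542275997, 'cy': 238.28319450708278, 'T_tool_cam': array([[ 3.10974900e-04,  9.53824809e-01,  3.00363341e-01,
         7.58115987e-02],
       [ 9.99999916e-01, -3.76586387e-04,  1.60547437e-04,
        -8.99783017e-04],
       [ 2.66246874e-04,  3.00363266e-01, -9.53824847e-01,
        -1.42193704e-01],
       [ 0.00000000e+00,  0.00000000e+00,  0.00000000e+00,
         1.00000000e+00]])}
```

View pics/scene0.png

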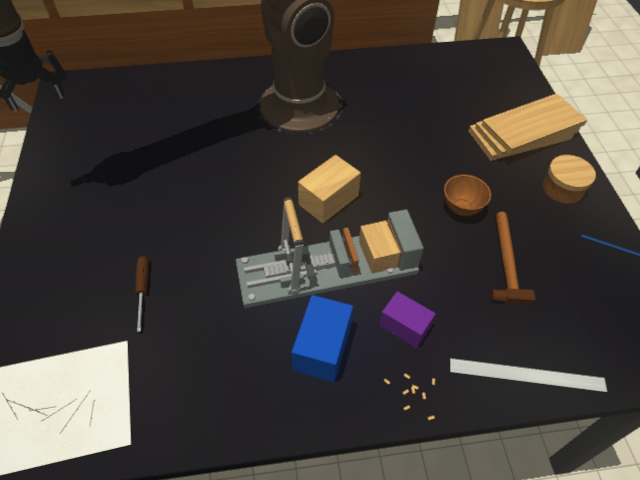

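View pics/side0.png

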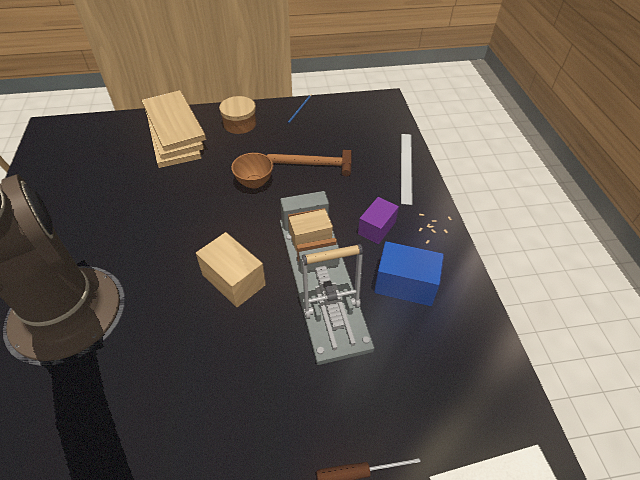

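In the scene view the candidates for the blank are the light-wood block between the jaws (380,246), a larger light-wood block (330,188), the blue block (323,338) and the purple block (407,318). The one at (380,246) fits: it is wood, it is the smaller of the two wooden blocks, and it stands on the vise bed. I'll confirm this in a crop and work out the vise pose.

```bash
cat > h.py <<'E'
from station import *
import numpy as np, cv2
from scipy.spatial.transform import Rotation as R
def cam(n):
    i=camera_info(n); return i,R.from_quat(i['orientation']).as_matrix(),np.array(i['eye'])
def ray(n,u,v):
    i,M,e=cam(n); d=np.array([(u-i['cx'])/i['fx'],-(v-i['cy'])/i['fy'],-1.]); return e,M@d
def atz(n,u,v,z):
    e,d=ray(n,u,v); return e+d*(z-e[2])/d[2]
def proj(n,P):
    i,M,e=cam(n); c=M.T@(np.array(P)-e); return np.array([i['cx']+i['fx']*c[0]/-c[2], i['cy']-i['fy']*c[1]/-c[2]])
def tri(a,b):
    (e1,d1),(e2,d2)=ray(*a),ray(*b)
    A=np.zeros((3,3));y=np.zeros(3)
    for e,d in((e1,d1),(e2,d2)):
        d=d/np.linalg.norm(d);P=np.eye(3)-np.outer(d,d);A+=P;y+=P@e
    return np.linalg.solve(A,y)
def cloud(n,d):
    i,M,e=cam(n); v,u=np.mgrid[:480,:640]
    c=np.stack([(u-i['cx'])/i['fx']*d,-(v-i['cy'])/i['fy']*d,-d],-1)
    return c@M.T+e
E
python3 - <<'E'
from h import *
im,d=camera("scene"); im2,d2=camera("side")
np.savez("c0.npz",d=d,d2=d2)
cv2.imwrite("pics/crop_scene.png",cv2.resize(im[180:320,220:440],None,fx=3.6,fy=3.6,interpolation=cv2.INTER_CUBIC))
cv2.imwrite("pics/crop_side.png",cv2.resize(im2[180:370,260:460],None,fx=3.1,fy=3.1,interpolation=cv2.INTER_CUBIC))
print("pivot",atz("scene",288,269,.028),atz("side",333,309,.028))
print("face",atz("scene",394,242,.055),atz("side",307,212,.055))
print("bar",tri(("scene",292,223),("side",333,252)),atz("scene",292,223,.188),atz("side",333,252,.188))
print("jaw",atz("scene",342,253,.055),atz("side",320,253,.055))
print("pad",atz("scene",349,252,.055),atz("side",316,247,.055))
for n,dd in(("scene",d),("side",d2)):
    P=cloud(n,dd)
    # bed plane points at z~0.02
    m=(abs(P[...,2]-.02)<.004)&(dd>0)&(P[...,0]>.3)&(P[...,0]<.9)&(abs(P[...,1])<.35)
    k=cv2.connectedComponents(m.astype(np.uint8))[1]
    print(n,m.sum())
    q=P[m][:,:2].astype(np.float32)
    print(cv2.minAreaRect(q))
E
```

```text
pivot [ 0.56899371 -0.09168928  0.028     ] [ 0.57031198 -0.09421875  0.028     ]
face [0.54684591 0.14546056 0.055     ] [0.55091547 0.16760739 0.055     ]
bar [ 0.57084172 -0.07561295  0.19478698] [ 0.56896679 -0.07805606  0.188     ] [ 0.57020113 -0.06630903  0.188     ]
jaw [0.56095238 0.02738247 0.055     ] [0.56272775 0.03777868 0.055     ]
pad [0.5603322  0.04284342 0.055     ] [0.55637481 0.05628253 0.055     ]
scene 3680
((0.5867042541503906, 0.08213247358798981), (0.45560723543167114, 0.5640712380409241), 4.452207088470459)
side 3626
((0.5388547778129578, 0.06473696231842041), (0.4787103235721588, 0.5323713421821594), 6.228435516357422)
```

View pics/crop_scene.png

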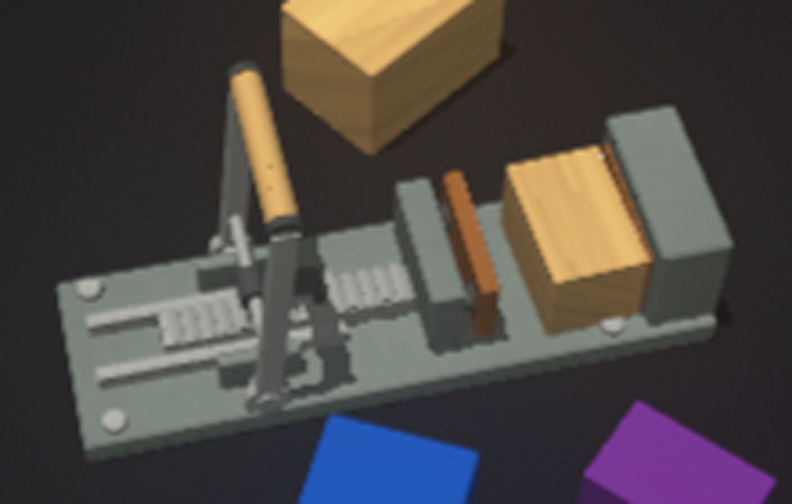

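View pics/crop_side.png

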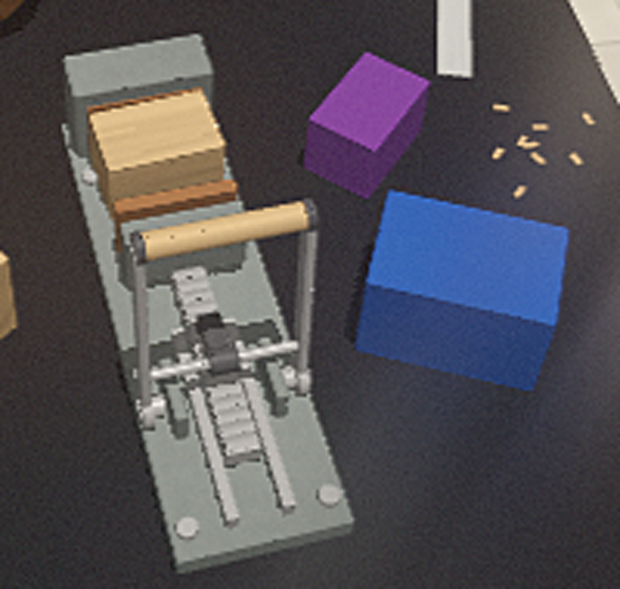

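The crops confirm it: the blank is the wooden block on the bed (scene 380,246). The lever stands roughly upright, and the pad (brown) is clear of the blank. Next come the vise yaw, the bar and the gap.

```bash
python3 - <<'E'
from h import *
z=.02
for n,c in(("scene",[(236.1,259.2),(244.2,305),(418.6,270.3)]),("side",[(317.4,359.5),(373.5,347.0)])):
    p=[atz(n,u,v,z) for u,v in c]; print(n,np.round(p,4).tolist())
    print('rear width',np.linalg.norm(p[0]-p[1]),'rear mid',(p[0]+p[1])/2, 'yaw from rear edge',np.degrees(np.arctan2(*(p[0]-p[1])[[1,0]]))-90)
    if len(p)>2: print('len',np.linalg.norm(p[2]-p[1]),'yaw',np.degrees(np.arctan2(*(p[2]-p[1])[[1,0]])))
f=np.load("c0.npz")
# rotate cloud: bed points by restricting to vise box
for n,k in(("scene","d"),("side","d2")):
    P=cloud(n,f[k])
    o=np.array([.570,-.093]);
    best=None
    th=np.radians(96); X=np.array([np.cos(th),np.sin(th)]);Y=np.array([-X[1],X[0]])
    q=P[...,:2]-o; x=q@X; y=q@Y; Z=P[...,2]; ok=f[k]>0
    m=ok&(Z>.012)&(Z<.03)&(x>-.15)&(x<.32)&(abs(y)<.085)
    print(n,cv2.minAreaRect(P[m][:,:2].astype(np.float32)),m.sum())
    m=ok&(Z>.165)&(Z<.22)&(x>-.08)&(x<.08)&(abs(y)<.08)
    b=P[m]; print('bar',m.sum(),b.mean(0),b[:,2].max())
    q=b[:,:2]-b[:,:2].mean(0); w,v=np.linalg.eigh(q.T@q); print('bar dir yaw',np.degrees(np.arctan2(v[1,1],v[0,1])), 'x,y vise', (b[:,:2].mean(0)-o)@X,(b[:,:2].mean(0)-o)@Y)
    # top view profile of jaw/pad/blank/fixed in x, center strip
    m=ok&(abs(y)<.03)&(Z>.065)&(x>.05)&(x<.3)
    h,e=np.histogram(x[m],bins=np.arange(.05,.3,.005)); print([(round(a,3),int(c)) for a,c in zip(e,h)])
E
```

```text
scene [[0.5229, -0.2028, 0.02], [0.641, -0.1914, 0.02], [0.6047, 0.1919, 0.02]]
rear width 0.11866362094181002 rear mid [ 0.58195645 -0.19708276  0.02      ] yaw from rear edge -264.5140094369411
len 0.38507566183935427 yaw 95.41569895745934
side [[0.5211, -0.1983, 0.02], [0.637, -0.1887, 0.02]]
rear width 0.11628160741412091 rear mid [ 0.57904361 -0.19351795  0.02      ] yaw from rear edge -265.2956283130377
scene ((0.5619772672653198, -0.006675511598587036), (0.12387904524803162, 0.3896930515766144), 5.264003753662109) 3957
bar 541 [ 0.57668779 -0.07707164  0.19342444] 0.2028437003514716
bar dir yaw -174.36371936119798 x,y vise 0.015142035623428213 -0.008316116029578926
[(np.float64(0.05), 0), (np.float64(0.055), 0), (np.float64(0.06), 0), (np.float64(0.065), 0), (np.float64(0.07), 0), (np.float64(0.075), 0), (np.float64(0.08), 0), (np.float64(0.085), 0), (np.float64(0.09), 0), (np.float64(0.095), 0), (np.float64(0.1), 63), (np.float64(0.105), 53), (np.float64(0.11), 53), (np.float64(0.115), 51), (np.float64(0.12), 35), (np.float64(0.125), 1), (np.float64(0.13), 67), (np.float64(0.
[... 1510 characters left out ...]
.float64(0.15), 0), (np.float64(0.155), 0), (np.float64(0.16), 0), (np.float64(0.165), 0), (np.float64(0.17), 4), (np.float64(0.175), 126), (np.float64(0.18), 48), (np.float64(0.185), 43), (np.float64(0.19), 47), (np.float64(0.195), 39), (np.float64(0.2), 40), (np.float64(0.205), 45), (np.float64(0.21), 39), (np.float64(0.215), 44), (np.float64(0.22), 39), (np.float64(0.225), 41), (np.float64(0.23), 40), (np.float64(0.235), 57), (np.float64(0.24), 130), (np.float64(0.245), 40), (np.float64(0.25), 39), (np.float64(0.255), 39), (np.float64(0.26), 40), (np.float64(0.265), 40), (np.float64(0.27), 39), (np.float64(0.275), 30), (np.float64(0.28), 28), (np.float64(0.285), 4), (np.float64(0.29), 0)]
```

The vise yaw is about 95.2°, with its origin near (0.569, -0.090). The bar is near (0.570, -0.077, 0.190), so the lever is slightly forward. Pad face is at x≈0.147 and the blank needs ≈0.175, so about 31 mm of jaw travel is needed in total. I'll go above the bar and align the finger opening with the vise x axis.

Call:
apply_moves(dp=[[13.2, 18.9, 4], [13.2, 18.9, 4], [13.2, 18.9, 4], [13.2, 18.9, 4], [13.2, 18.9, 4], [13.2, 18.9, 4], [13.2, 18.9, 4], [13.2, 18.9, 4], [13.2, 18.9, 3]], rot=[[0, 0, -0.01], [0, 0, -0.01], [0, 0, -0.01], [0, 0, -0.01], [0, 0, -0.01], [0, 0, -0.01], [0, 0, -0.01], [0, 0, -0.01], [0, 0, -0.01]], fingers=[0, 0, 0, 0, 0, 0, 0, 0, 0])

```text
time: 1.65
tcp_pos: [0.333, -0.4164, 0.2668]
ee_rot: [0.992, 0.129, 0.0, 0.0]
ft_force: [1.2, -0.1, 0.6]
opening: 0.0855
```

Call:
apply_moves(dp=[[13.2, 18.9, 0], [13.2, 18.9, 0], [13.2, 18.9, 0], [13.2, 18.9, 0], [13.2, 18.9, 0], [13.2, 18.9, 0], [13.2, 18.9, 0], [13.2, 18.9, 0], [13.2, 18.9, 0]], rot=[[0, 0, -0.01], [0, 0, -0.01], [0, 0, -0.01], [0, 0, -0.01], [0, 0, -0.01], [0, 0, -0.01], [0, 0, -0.01], [0, 0, -0.01], [0, 0, -0.01]], fingers=[0, 0, 0, 0, 0, 0, 0, 0, 0])

```text
time: 2.4
tcp_pos: [0.4517, -0.2462, 0.2665]
ee_rot: [0.996, 0.084, 0.0, 0.0]
ft_force: [0.6, -0.6, 0.3]
opening: 0.0849
```

Call:
apply_moves(dp=[[13.2, 18.9, 0], [13.2, 18.9, 0], [13.2, 18.9, 0], [13.2, 18.9, 0], [13.2, 18.9, 0], [13.2, 18.9, 0], [13.2, 18.9, 0], [13.2, 18.9, 0], [0, 0, 0]], rot=[[0, 0, -0.01], [0, 0, -0.01], [0, 0, -0.01], [0, 0, -0.01], [0, 0, -0.01], [0, 0, -0.01], [0, 0, -0.01], [0, 0, -0.01], [0, 0, 0]], fingers=[0, 0, 0, 0, 0, 0, 0, 0, 0])

```text
time: 3.15
tcp_pos: [0.5589, -0.0908, 0.2663]
ee_rot: [0.999, 0.047, 0.001, -0.001]
ft_force: [-0.3, 0.8, 0.2]
opening: 0.0854
```

```bash
cat >> h.py <<'E'
def wristpt(s,u,v,z):
    i=camera_info("wrist");T=i['T_tool_cam'];Rt=R.from_quat(s['ee_rot']).as_matrix()
    e=Rt@T[:3,3]+s['tcp_pos']; d=Rt@T[:3,:3]@np.array([(u-i['cx'])/i['fx'],-(v-i['cy'])/i['fy'],-1.])
    return e+d*(z-e[2])/d[2]
def st():
    s=get_state(); Rt=R.from_quat(s['ee_rot']).as_matrix()
    print('t',round(s['time'],2),'tcp',np.round(np.array(s['tcp_pos'])*1000,1),'f',np.round(s['ft_force'],1),'op',round(s['opening']*1000,1),'tooly deg',round(np.degrees(np.arctan2(Rt[1,1],Rt[0,1])),2),'toolz',np.round(Rt[:,2],3)); return s
E
python3 - <<'E'
from h import *
s=st(); im,d=camera("wrist"); cv2.imwrite("pics/w1.png",im)
for t in("bar",):
  for r in spot_point(t,"wrist"):
    p=r['point'];u,v=p[1]*640,p[0]*480; print(t,r['p'],u,v,wristpt(s,u,v,.190))
E
```

```text
t 3.15 tcp [558.9 -90.8 266.3] f [-0.3  0.8  0.2] op 85.4 tooly deg -84.61 toolz [ 0.001  0.003 -1.   ]
bar 0.74 301.69599999999997 234.912 [ 0.56630963 -0.07440656  0.19      ]
```

View pics/w1.png

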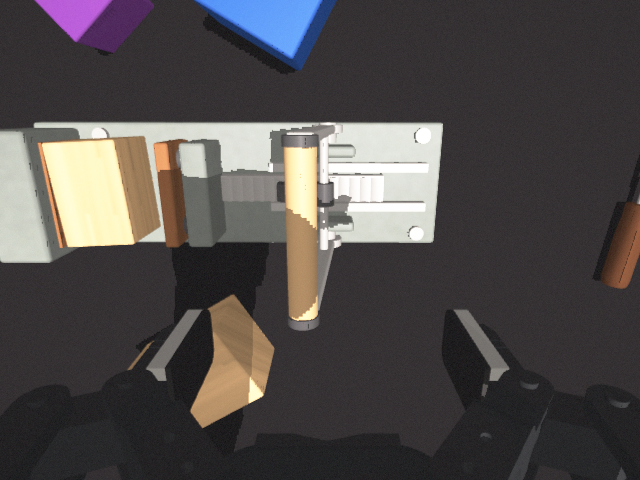

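The wrist view shows the bar upright at (302,232), centred, with nothing between the arms. I'll centre on it, descend and grip.

Call:
apply_moves(dp=[[4.5, 8, 0], [4.5, 8, 0], [0, 0, -15], [0, 0, -15], [0, 0, -15], [0, 0, -15], [0, 0, -15], [0, 0, -12], [0, 0, -10], [0, 0, 0]], rot=[[0, 0, 0], [0, 0, 0], [0, 0, 0], [0, 0, 0], [0, 0, 0], [0, 0, 0], [0, 0, 0], [0, 0, 0], [0, 0, 0], [0, 0, 0]], fingers=[0, 0, 0, 0, 0, 0, 0, 0, 0, 0])

```text
time: 4.08
tcp_pos: [0.5647, -0.0799, 0.1673]
ee_rot: [0.999, 0.044, -0.001, -0.0]
ft_force: [0.3, -1.0, -0.0]
opening: 0.0853
```

Call:
apply_moves(dp=[[0, 0, 0], [0, 0, 0], [0, 0, 0], [0, 0, 0], [0, 0, 0], [0, 0, 0], [0, 0, 0], [0, 0, 0]], rot=[[0, 0, 0], [0, 0, 0], [0, 0, 0], [0, 0, 0], [0, 0, 0], [0, 0, 0], [0, 0, 0], [0, 0, 0]], fingers=[0.4, 0.6, 0.8, 1, 1, 1, 1, 1], force=45)

```text
time: 4.75
tcp_pos: [0.5662, -0.0795, 0.1701]
ee_rot: [0.999, 0.045, 0.001, -0.0]
ft_force: [-1.5, 2.1, 6.1]
opening: 0.0165
```

```bash
python3 - <<'E'
from h import *
s=st(); im,d=camera("wrist"); cv2.imwrite("pics/w2.png",im)
im,d=camera("side"); cv2.imwrite("pics/s2.png",im[140:380,200:520].repeat(2,0).repeat(2,1))
E
```

```text
t 4.75 tcp [566.2 -79.5 170.1] f [-1.5  2.1  6.1] op 16.5 tooly deg -84.89 toolz [ 0.001  0.    -1.   ]
```

View pics/s2.png

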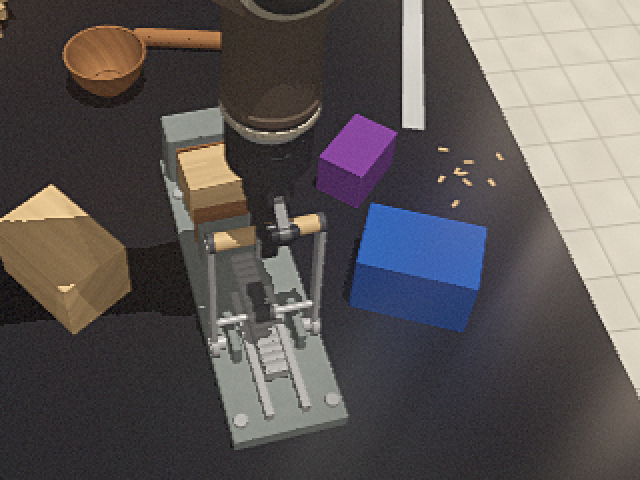

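View pics/w2.png

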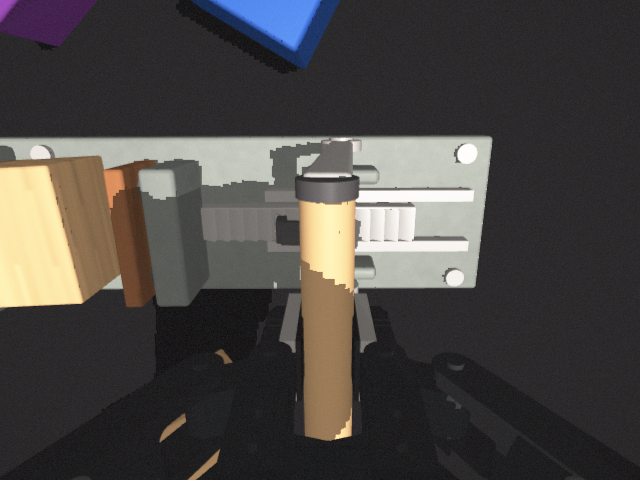

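The grip on the bar is sound (opening 16.5 mm). I'll compute arc rows that rotate the tool with the lever.

```bash
cat >> h.py <<'E'
TH=np.radians(95.2); X3=np.array([np.cos(TH),np.sin(TH),0]); Y3=np.array([-X3[1],X3[0],0]); O=np.array([.5688,-.0902,0])
def vis(p): q=np.array(p)-O; return np.array([q@X3,q@Y3,q[2]])*1000
def arc(x,z,phi,n):
    out=[]; 
    p=np.array([x,z-28.])
    for k in range(n):
        a=phi/n; p2=np.array([p[0]*np.cos(a)+p[1]*np.sin(a),-p[0]*np.sin(a)+p[1]*np.cos(a)])
        d=p2-p; out.append(np.round(X3*d[0]+[0,0,d[1]],1).tolist()); p=p2
    print('dp',out,'rot',np.round(Y3*phi/n,4).tolist(),'end',p+[0,28]); 
E
python3 - <<'E'
from h import *
s=st(); v=vis(s['tcp_pos']); print(v); arc(v[0],v[2],-.31,8)
print(np.round(s['q'],2))
E
```

```text
t 4.85 tcp [566.2 -79.5 170.1] f [-1.5  1.6  5.9] op 16.9 tooly deg -84.89 toolz [ 0.001  0.    -1.   ]
[ 10.90921397   1.64594275 170.07435559]
dp [[0.5, -5.5, 0.3], [0.5, -5.5, 0.1], [0.5, -5.5, -0.1], [0.5, -5.5, -0.3], [0.5, -5.5, -0.5], [0.5, -5.4, -0.8], [0.5, -5.4, -1.0], [0.5, -5.4, -1.2]] rot [0.0386, 0.0035, -0.0] end [-32.95179851 166.63012819]
[ 0.29  0.4  -0.3   1.78  0.14  0.98 -1.55]
```

Call:
apply_moves(dp=[[0.5, -5.5, 0.5], [0.5, -5.5, 0.3], [0.5, -5.5, 0], [0.5, -5.5, -0.3], [0.5, -5.5, -0.5], [0.5, -5.5, -0.8], [0.5, -5.5, -1], [0.5, -5.5, -1.2], [0, 0, 0]], rot=[[0.0386, 0.0035, 0], [0.0386, 0.0035, 0], [0.0386, 0.0035, 0], [0.0386, 0.0035, 0], [0.0386, 0.0035, 0], [0.0386, 0.0035, 0], [0.0386, 0.0035, 0], [0.0386, 0.0035, 0], [0, 0, 0]], fingers=[1, 1, 1, 1, 1, 1, 1, 1, 1])

```text
time: 5.6
tcp_pos: [0.5697, -0.1184, 0.1672]
ee_rot: [0.986, 0.045, -0.008, -0.16]
ft_force: [-3.1, 14.8, 9.8]
opening: 0.0163
```

```bash
cat >> h.py <<'E'
def lev(s):
    Rt=R.from_quat(s['ee_rot']).as_matrix(); b=np.array(s['tcp_pos'])-Rt[:,2]*.019
    v=vis(b); print('bar vise',np.round(v,1),'ang',round(np.arctan2(v[0],v[2]-28),3),'r',round(np.hypot(v[0],v[2]-28),1),'Fx',round(float(np.array(s['ft_force'])@X3),1),'tilt',round(np.arcsin(-Rt[:,2]@X3),3)); return v
E
python3 - <<'E'
from h import *
s=st(); lev(s); im,d=camera("wrist"); cv2.imwrite("pics/w3.png",im)
E
```

```text
t 5.6 tcp [ 569.7 -118.4  167.2] f [-3.1 14.8  9.8] op 16.3 tooly deg -84.79 toolz [-0.03   0.315 -0.949]
bar vise [-34.2   1.6 185.3] ang -0.214 r 160.9 Fx 15.1 tilt -0.322
```

View pics/w3.png

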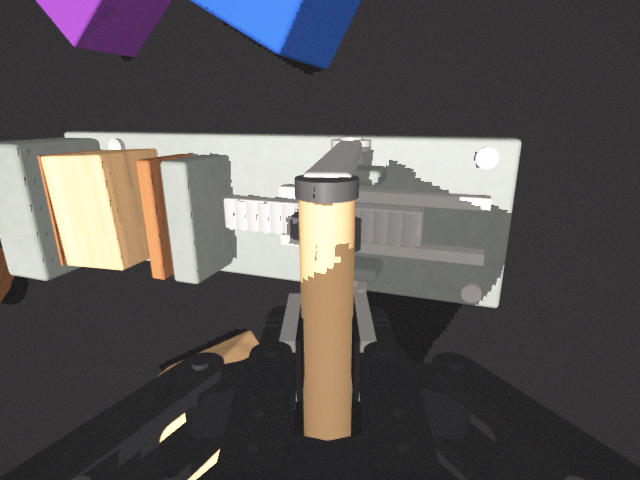

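The lever is at the back stop (angle -0.214, 15 N against the stop). Now the first forward stroke.

```bash
python3 - <<'E'
from h import *
s=get_state(); v=vis(s['tcp_pos']); arc(v[0],v[2],.48,10)
E
```

```text
dp [[-0.6, 6.7, 1.2], [-0.6, 6.7, 0.9], [-0.6, 6.8, 0.5], [-0.6, 6.8, 0.2], [-0.6, 6.8, -0.1], [-0.6, 6.8, -0.4], [-0.6, 6.7, -0.8], [-0.6, 6.7, -1.1], [-0.6, 6.6, -1.4], [-0.6, 6.6, -1.7]] rot [-0.0478, -0.0044, 0.0] end [ 39.29906796 164.53588751]
```

Call:
apply_moves(dp=[[-0.6, 6.7, 1.2], [-0.6, 6.7, 0.9], [-0.6, 6.8, 0.5], [-0.6, 6.8, 0.2], [-0.6, 6.8, 0], [-0.6, 6.8, -0.4], [-0.6, 6.7, -0.8], [-0.6, 6.7, -1.1], [-0.6, 6.6, -1.4], [-0.6, 6.6, -1.7]], rot=[[-0.0478, -0.0044, 0], [-0.0478, -0.0044, 0], [-0.0478, -0.0044, 0], [-0.0478, -0.0044, 0], [-0.0478, -0.0044, 0], [-0.0478, -0.0044, 0], [-0.0478, -0.0044, 0], [-0.0478, -0.0044, 0], [-0.0478, -0.0044, 0], [-0.0478, -0.0044, 0]], fingers=[1, 1, 1, 1, 1, 1, 1, 1, 1, 1])

```text
time: 6.48
tcp_pos: [0.5646, -0.0605, 0.1669]
ee_rot: [0.995, 0.042, 0.006, 0.088]
ft_force: [-8.0, -8.1, 20.2]
opening: 0.0167
```

```bash
python3 - <<'E'
from h import *
s=st(); lev(s); im,d=camera("wrist"); cv2.imwrite("pics/w4.png",im)
s=st(); lev(s)
E
```

```text
t 6.48 tcp [564.6 -60.5 166.9] f [-8.  -8.1 20.2] op 16.7 tooly deg -85.14 toolz [ 0.019 -0.176 -0.984]
bar vise [ 33.4   1.6 185.6] ang 0.209 r 161.1 Fx -7.4 tilt 0.178
t 6.53 tcp [564.3 -57.4 166.2] f [ -3.9 -12.9  20.5] op 16.7 tooly deg -84.88 toolz [ 0.019 -0.178 -0.984]
bar vise [ 36.4   1.6 184.9] ang 0.228 r 161.1 Fx -12.5 tilt 0.18
```

View pics/w4.png

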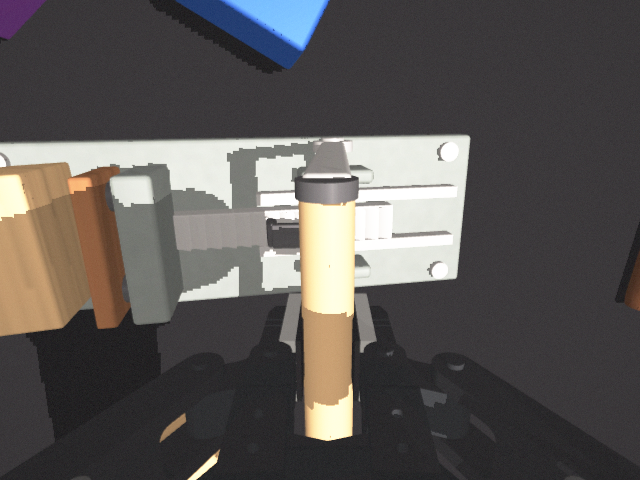

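```bash
cat >> h.py <<'E'
def measure(name=None):
    s=get_state(); im,d=camera("wrist")
    if name: cv2.imwrite(name,im)
    i=camera_info("wrist");T=i['T_tool_cam'];Rt=R.from_quat(s['ee_rot']).as_matrix()
    v,u=np.mgrid[:480,:640]; c=np.stack([(u-i['cx'])/i['fx']*d,-(v-i['cy'])/i['fy']*d,-d],-1)
    P=c@T[:3,:3].T+T[:3,3]; P=P@Rt.T+np.array(s['tcp_pos']); q=(P-O); x=q@X3*1000;y=q@Y3*1000;z=q[...,2]*1000
    np.savez("last.npz",x=x,y=y,z=z,d=d,im=im)
    sel=(d>0)&(x>80)&(x<300)&(y<35)&(y>-45)&(z>72)&(z<100)
    for nm,lo,hi,dark in(("red",0,0,0),):pass
    hsv=cv2.cvtColor(im,cv2.COLOR_BGR2HSV).astype(int)
    grey=hsv[...,1]<70; red=(hsv[...,1]>=150)&(hsv[...,0]<14); wood=(hsv[...,1]>=70)&(hsv[...,0]>=14)&(hsv[...,0]<30)
    for nm,m in(("grey",grey),("red",red),("wood",wood)):
        k=sel&m
        if k.sum()>20: print(nm,k.sum(),'x pct2,50,98',np.round(np.percentile(x[k],[2,50,98]),1),'z',np.round(np.percentile(z[k],[50]),1))
    for a in range(-40,35,25):
        k=sel&(y>a)&(y<a+25); h,e=np.histogram(x[k],bins=np.arange(80,260,2)); 
        r=[int(b) for b,c in zip(e,h) if c>=4]
        runs=[];
        for b in r:
            if runs and b-runs[-1][1]==2: runs[-1][1]=b
            else: runs.append([b,b])
        print('y',a,[(p,q+2) for p,q in runs])
    return s
E
python3 - <<'E'
from h import *
s=measure(); lev(s)
E
```

```text
grey 6902 x pct2,50,98 [112.7 124.7 187.1] z [79.5]
wood 6423 x pct2,50,98 [153.  182.  199.7] z [79.5]
y -40 [(112, 136), (142, 156), (172, 194)]
y -15 [(112, 136), (142, 156), (172, 198)]
y 10 [(112, 136), (142, 156), (170, 204)]
bar vise [ 36.4   1.6 184.9] ang 0.228 r 161.1 Fx -12.5 tilt 0.18
```

After stroke 1 the jaw front is at about 136 mm and the pad front at about 156 mm, with the blank's rear face at about 171 mm. Swinging back.

Call:
apply_moves(dp=[[0.6, -6.6, 1.7], [0.6, -6.6, 1.4], [0.6, -6.7, 1.1], [0.6, -6.7, 0.8], [0.6, -6.8, 0.4], [0.6, -6.8, 0], [0.6, -6.8, -0.2], [0.6, -6.8, -0.5], [0.6, -6.7, -0.9], [0.6, -6.7, -1.2]], rot=[[0.0478, 0.0044, 0], [0.0478, 0.0044, 0], [0.0478, 0.0044, 0], [0.0478, 0.0044, 0], [0.0478, 0.0044, 0], [0.0478, 0.0044, 0], [0.0478, 0.0044, 0], [0.0478, 0.0044, 0], [0.0478, 0.0044, 0], [0.0478, 0.0044, 0]], fingers=[1, 1, 1, 1, 1, 1, 1, 1, 1, 1])

```text
time: 7.42
tcp_pos: [0.5699, -0.1185, 0.1669]
ee_rot: [0.986, 0.045, -0.008, -0.159]
ft_force: [1.1, 32.0, 0.1]
opening: 0.0161
```

Call:
apply_moves(dp=[[0, 0, 0]], rot=[[0, 0, 0]], fingers=[1])

```text
time: 7.5
tcp_pos: [0.5698, -0.1182, 0.1667]
ee_rot: [0.986, 0.045, -0.008, -0.161]
ft_force: [-0.6, 15.3, 5.9]
opening: 0.0162
```

```bash
python3 - <<'E'
from h import *
s=measure("pics/w5.png"); lev(s);st()
E
```

```text
grey 13696 x pct2,50,98 [112.6 208.5 268.2] z [80.]
wood 1540 x pct2,50,98 [145.1 172.6 234.3] z [78.]
y -40 [(110, 136), (140, 156), (172, 258)]
y -15 [(110, 134), (140, 156), (170, 258)]
y 10 [(110, 134), (140, 154), (170, 258)]
bar vise [-34.    1.5 184.7] ang -0.214 r 160.4 Fx 15.3 tilt -0.324
t 7.55 tcp [ 569.8 -118.2  166.7] f [ 0.2 15.3  4. ] op 16.3 tooly deg -84.76 toolz [-0.03   0.313 -0.949]
```

View pics/w5.png

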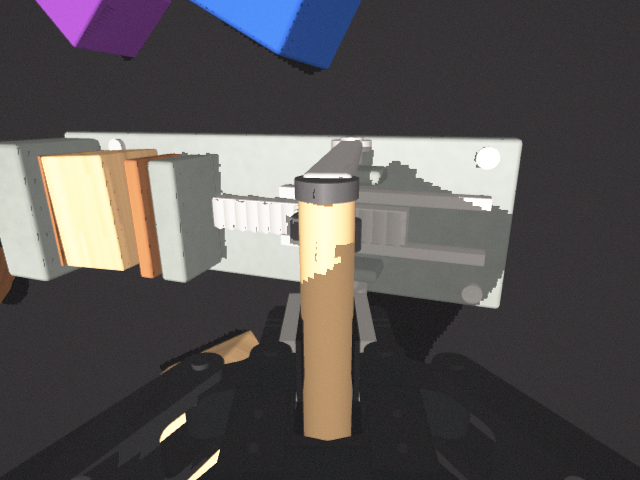

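Stroke 2.

Call:
apply_moves(dp=[[-0.6, 6.7, 1.2], [-0.6, 6.7, 0.9], [-0.6, 6.8, 0.5], [-0.6, 6.8, 0.2], [-0.6, 6.8, 0], [-0.6, 6.8, -0.4], [-0.6, 6.7, -0.8], [-0.6, 6.7, -1.1], [-0.6, 6.6, -1.4], [-0.6, 6.6, -1.7]], rot=[[-0.0478, -0.0044, 0], [-0.0478, -0.0044, 0], [-0.0478, -0.0044, 0], [-0.0478, -0.0044, 0], [-0.0478, -0.0044, 0], [-0.0478, -0.0044, 0], [-0.0478, -0.0044, 0], [-0.0478, -0.0044, 0], [-0.0478, -0.0044, 0], [-0.0478, -0.0044, 0]], fingers=[1, 1, 1, 1, 1, 1, 1, 1, 1, 1])

```text
time: 8.38
tcp_pos: [0.5646, -0.0605, 0.1663]
ee_rot: [0.995, 0.043, 0.006, 0.088]
ft_force: [-4.9, -8.1, 15.5]
opening: 0.0167
```

Call:
apply_moves(dp=[[0, 0, 0], [0, 0, 0]], rot=[[0, 0, 0], [0, 0, 0]], fingers=[1, 1])

```text
time: 8.55
tcp_pos: [0.5644, -0.058, 0.1657]
ee_rot: [0.995, 0.044, 0.005, 0.087]
ft_force: [-4.4, -1.7, 15.4]
opening: 0.0165
```

```bash
python3 - <<'E'
from h import *
lev(st())
E
```

```text
t 8.55 tcp [564.4 -58.  165.7] f [-4.4 -1.7 15.4] op 16.5 tooly deg -84.91 toolz [ 0.018 -0.172 -0.985]
bar vise [ 35.8   1.5 184.4] ang 0.225 r 160.5 Fx -1.3 tilt 0.174
```

Call:
apply_moves(dp=[[0.6, -6.6, 1.7], [0.6, -6.6, 1.4], [0.6, -6.7, 1.1], [0.6, -6.7, 0.8], [0.6, -6.8, 0.4], [0.6, -6.8, 0], [0.6, -6.8, -0.2], [0.6, -6.8, -0.5], [0.6, -6.7, -0.9], [0.6, -6.7, -1.2]], rot=[[0.0478, 0.0044, 0], [0.0478, 0.0044, 0], [0.0478, 0.0044, 0], [0.0478, 0.0044, 0], [0.0478, 0.0044, 0], [0.0478, 0.0044, 0], [0.0478, 0.0044, 0], [0.0478, 0.0044, 0], [0.0478, 0.0044, 0], [0.0478, 0.0044, 0]], fingers=[1, 1, 1, 1, 1, 1, 1, 1, 1, 1])

```text
time: 9.38
tcp_pos: [0.5699, -0.1184, 0.1664]
ee_rot: [0.986, 0.045, -0.008, -0.16]
ft_force: [1.7, 35.5, -6.8]
opening: 0.0164
```

Call:
apply_moves(dp=[[0, 0, 0]], rot=[[0, 0, 0]], fingers=[1])

```text
time: 9.47
tcp_pos: [0.5698, -0.118, 0.1662]
ee_rot: [0.986, 0.045, -0.008, -0.161]
ft_force: [0.9, 17.6, 2.6]
opening: 0.0168
```

```bash
python3 - <<'E'
from h import *
s=measure("pics/w6.png"); lev(s);st()
E
```

```text
grey 13608 x pct2,50,98 [122.6 208.7 267.7] z [80.]
wood 1311 x pct2,50,98 [155.4 173.2 234.4] z [77.3]
y -40 [(120, 146), (150, 166), (172, 258)]
y -15 [(120, 144), (150, 164), (170, 258)]
y 10 [(120, 144), (150, 164), (170, 258)]
bar vise [-33.8   1.5 184.2] ang -0.213 r 159.8 Fx 17.5 tilt -0.324
t 9.52 tcp [ 569.8 -118.   166.2] f [ 1.6 15.8 -0.4] op 16.2 tooly deg -84.76 toolz [-0.03   0.314 -0.949]
```

View pics/w6.png

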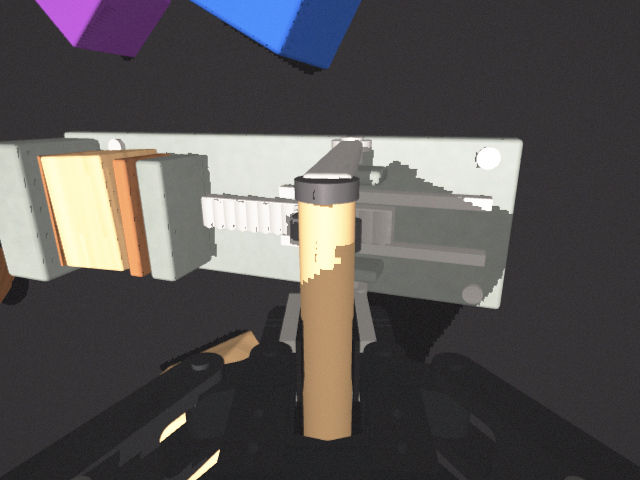

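Stroke 2 moved the jaw exactly one tooth (10 mm). The jaw front is at about 145 mm and the pad at about 165 mm. Stroke 3 should bring the pad to about contact at 175 mm.

Call:
apply_moves(dp=[[-0.6, 6.7, 1.2], [-0.6, 6.7, 0.9], [-0.6, 6.8, 0.5], [-0.6, 6.8, 0.2], [-0.6, 6.8, 0], [-0.6, 6.8, -0.4], [-0.6, 6.7, -0.8], [-0.6, 6.7, -1.1], [-0.6, 6.6, -1.4], [-0.6, 6.6, -1.7]], rot=[[-0.0478, -0.0044, 0], [-0.0478, -0.0044, 0], [-0.0478, -0.0044, 0], [-0.0478, -0.0044, 0], [-0.0478, -0.0044, 0], [-0.0478, -0.0044, 0], [-0.0478, -0.0044, 0], [-0.0478, -0.0044, 0], [-0.0478, -0.0044, 0], [-0.0478, -0.0044, 0]], fingers=[1, 1, 1, 1, 1, 1, 1, 1, 1, 1])

```text
time: 10.35
tcp_pos: [0.5647, -0.0606, 0.1657]
ee_rot: [0.995, 0.042, 0.006, 0.088]
ft_force: [-3.1, -9.4, 12.4]
opening: 0.0168
```

Call:
apply_moves(dp=[[0, 0, 0], [0, 0, 0]], rot=[[0, 0, 0], [0, 0, 0]], fingers=[1, 1])

```text
time: 10.52
tcp_pos: [0.5644, -0.0582, 0.1652]
ee_rot: [0.995, 0.044, 0.005, 0.087]
ft_force: [-1.7, -3.7, 11.2]
opening: 0.0166
```

```bash
python3 - <<'E'
from h import *
lev(st()); measure("pics/w7.png")
E
```

```text
t 10.52 tcp [564.4 -58.2 165.2] f [-1.7 -3.7 11.2] op 16.6 tooly deg -84.91 toolz [ 0.018 -0.172 -0.985]
bar vise [ 35.6   1.5 183.9] ang 0.224 r 159.9 Fx -3.5 tilt 0.174
grey 7183 x pct2,50,98 [132.6 143.9 186.6] z [79.5]
wood 5573 x pct2,50,98 [166.3 183.6 199.7] z [79.6]
y -40 [(132, 156), (160, 192)]
y -15 [(132, 156), (160, 198)]
y 10 [(132, 154), (162, 204)]
```

Call:
apply_moves(dp=[[0.6, -6.6, 1.7], [0.6, -6.6, 1.4], [0.6, -6.7, 1.1], [0.6, -6.7, 0.8], [0.6, -6.8, 0.4], [0.6, -6.8, 0], [0.6, -6.8, -0.2], [0.6, -6.8, -0.5], [0.5, -5.5, -0.7], [0.4, -5, -0.7]], rot=[[0.0478, 0.0044, 0], [0.0478, 0.0044, 0], [0.0478, 0.0044, 0], [0.0478, 0.0044, 0], [0.0478, 0.0044, 0], [0.0478, 0.0044, 0], [0.0478, 0.0044, 0], [0.0478, 0.0044, 0], [0.0398, 0.0037, 0], [0.036, 0.0033, 0]], fingers=[1, 1, 1, 1, 1, 1, 1, 1, 1, 1])

```text
time: 11.4
tcp_pos: [0.5699, -0.1185, 0.1658]
ee_rot: [0.988, 0.044, -0.007, -0.148]
ft_force: [3.2, 19.7, -7.1]
opening: 0.0164
```

Call:
apply_moves(dp=[[0, 0, 0], [0, 0, 0]], rot=[[0, 0, 0], [0, 0, 0]], fingers=[1, 1])

```text
time: 11.57
tcp_pos: [0.5699, -0.1184, 0.1658]
ee_rot: [0.988, 0.045, -0.007, -0.147]
ft_force: [4.6, 8.8, -8.6]
opening: 0.0165
```

```bash
python3 - <<'E'
from h import *
s=measure("pics/w8.png"); lev(s);st()
im=cv2.imread("pics/w8.png"); cv2.imwrite("pics/w8c.png",cv2.resize(im[120:300,0:260],None,fx=3,fy=3,interpolation=cv2.INTER_CUBIC))
E
```

```text
grey 12884 x pct2,50,98 [132.5 204.6 253.9] z [79.9]
wood 423 x pct2,50,98 [165.3 176.3 235.6] z [78.8]
y -40 [(130, 156), (160, 248)]
y -15 [(130, 154), (160, 258)]
y 10 [(130, 154), (160, 258)]
bar vise [-33.7   1.5 184. ] ang -0.213 r 159.6 Fx 8.4 tilt -0.295
t 11.62 tcp [ 569.9 -118.4  165.8] f [ 5.3  8.3 -9.8] op 16.4 tooly deg -84.82 toolz [-0.027  0.289 -0.957]
```

View pics/w8c.png

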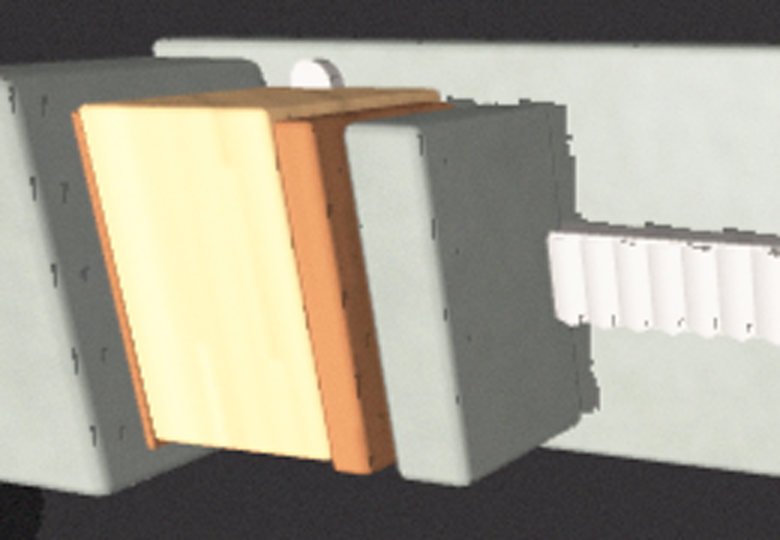

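The pad now touches the blank, and the blank is squared against the fixed jaw. I'll measure the jaw-to-pad gap precisely by comparing edge profiles on the z=80 mm plane.

```bash
cat >> h.py <<'E'
def topmap(s,im,z=80.,ppm=6,x0=90,x1=250,y0=-45,y1=45):
    """rectified image of plane z in vise coords; columns=x"""
    i=camera_info("wrist");T=i['T_tool_cam'];Rt=R.from_quat(s['ee_rot']).as_matrix()
    xs=np.arange(x0,x1,1/ppm);ys=np.arange(y1,y0,-1/ppm); gx,gy=np.meshgrid(xs,ys)
    W=O+gx[...,None]/1000*X3+gy[...,None]/1000*Y3+np.array([0,0,z/1000])
    c=((W-np.array(s['tcp_pos']))@Rt-T[:3,3])@T[:3,:3]
    u=i['cx']+i['fx']*c[...,0]/-c[...,2]; v=i['cy']-i['fy']*c[...,1]/-c[...,2]
    return cv2.remap(im,u.astype(np.float32),v.astype(np.float32),cv2.INTER_LINEAR),xs
def edges(name,ppm=5):
    s=get_state(); im,d=camera("wrist"); t,xs=topmap(s,im,ppm=ppm); cv2.imwrite(name,t)
    h=cv2.cvtColor(t,cv2.COLOR_BGR2HSV).astype(float)
    for ya in(-25,-10,5,20):
        r=slice(int((45-ya-8)*ppm),int((45-ya)*ppm)); row=t[r].astype(float).mean(0)
        row=cv2.GaussianBlur(row.reshape(1,-1,3),(0,0),2)[0]
        g=np.abs(np.gradient(row,axis=0)).sum(1)
        pk=[k for k in range(2,len(g)-2) if g[k]>2.5 and g[k]==g[max(0,k-6):k+7].max()]
        print(ya,[(round(float(xs[k]),1),int(g[k])) for k in pk])
    return s
E
python3 - <<'E'
from h import *
lev(edges("pics/e1.png"))
E
```

```text
-25 [(90.6, 3), (93.8, 4), (96.4, 3), (100.4, 20), (131.8, 26), (152.4, 36), (161.4, 23), (173.8, 21), (233.2, 24), (236.4, 17), (244.2, 2), (246.0, 2)]
-10 [(92.2, 7), (100.6, 44), (131.4, 17), (152.4, 36), (161.4, 19), (173.6, 21), (233.0, 27), (236.4, 16)]
5 [(92.2, 36), (96.2, 2), (131.2, 18), (152.4, 36), (161.2, 18), (173.8, 25), (232.8, 28), (236.4, 17)]
20 [(93.8, 7), (97.2, 13), (99.8, 6), (102.0, 5), (131.8, 23), (152.2, 35), (161.6, 26), (173.6, 23), (232.6, 28), (236.4, 17)]
bar vise [-33.7   1.5 184. ] ang -0.213 r 159.6 Fx 7.8 tilt -0.294
```

View pics/e1.png

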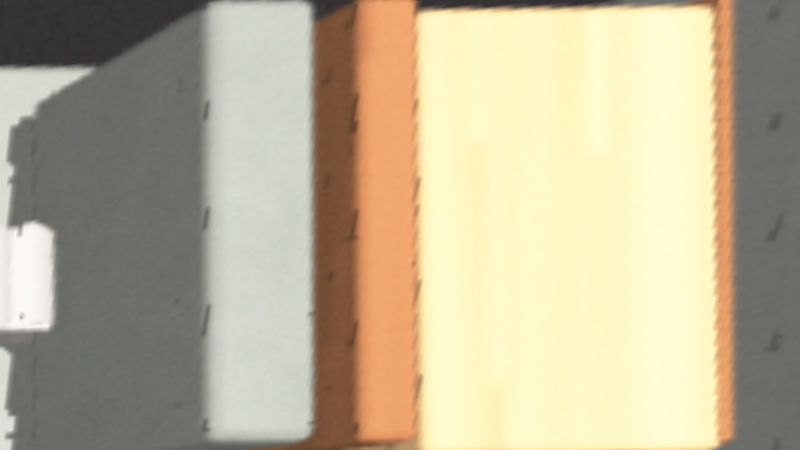

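```bash
python3 - <<'E'
import h
from h import *
for f,tcp,q in(("w5",[.5698,-.1182,.1667],[.986,.045,-.008,-.161]),("w6",[.5698,-.118,.1662],[.986,.045,-.008,-.161])):
    s=dict(tcp_pos=tcp,ee_rot=q,ft_force=[0,0,0]); im=cv2.imread(f"pics/{f}.png")
    h.get_state=lambda:s; h.camera=lambda n:(im,None); print(f); edges(f"pics/e_{f}.png")
E
```

```text
w5
-25 [(112.0, 26), (132.6, 39), (141.8, 23), (152.8, 12), (166.8, 6), (172.8, 21), (232.2, 36), (236.4, 16), (244.2, 2), (246.2, 3)]
-10 [(111.4, 18), (132.4, 38), (141.4, 20), (152.8, 12), (166.2, 6), (172.0, 19), (231.6, 41), (233.8, 23), (236.4, 16)]
5 [(112.0, 19), (132.4, 36), (141.4, 19), (152.8, 11), (163.4, 2), (165.8, 2), (171.0, 19), (230.8, 39), (233.6, 25), (236.2, 16)]
20 [(111.8, 25), (132.4, 36), (141.6, 21), (152.8, 12), (162.4, 2), (170.0, 20), (230.0, 37), (233.6, 25), (236.4, 16)]
w6
-25 [(91.2, 20), (121.8, 23), (142.4, 38), (151.6, 24), (162.8, 12), (167.2, 5), (172.8, 24), (232.2, 36), (236.4, 16), (246.4, 3)]
-10 [(91.4, 43), (121.4, 17), (142.4, 37), (151.4, 18), (162.8, 12), (166.4, 7), (172.0, 21), (231.6, 42), (233.8, 24), (236.2, 16)]
5 [(121.2, 17), (142.4, 37), (151.4, 18), (162.6, 9), (170.8, 20), (230.8, 39), (233.6, 26), (236.2, 16)]
20 [(91.8, 6), (121.4, 25), (142.4, 36), (151.4, 23), (162.4, 9), (170.0, 20), (230.0, 38), (233.6, 24), (236.2, 16), (244.8, 2), (246.4, 2)]
```

The gap reading jaw→pad is 9.0, the same as when free, so the pad is not pressed yet and the blank is about 0.5 mm from seating. I need about +4.5 mm of jaw travel, with the gap reading at about 5.0. That is a partial stroke ending at a bar x of about +10 mm, so I'll approach it in stages.

Call:
apply_moves(dp=[[-0.6, 6.7, 1.2], [-0.6, 6.7, 0.9], [-0.6, 6.8, 0.5], [-0.6, 6.8, 0.2], [-0.5, 6, 0], [-0.3, 4, 0], [0, 0, 0], [0, 0, 0]], rot=[[-0.0478, -0.0044, 0], [-0.0478, -0.0044, 0], [-0.0478, -0.0044, 0], [-0.0478, -0.0044, 0], [-0.0418, -0.0039, 0], [-0.028, -0.0025, 0], [0, 0, 0], [0, 0, 0]], fingers=[1, 1, 1, 1, 1, 1, 1, 1])

```text
time: 12.33
tcp_pos: [0.5669, -0.086, 0.1688]
ee_rot: [0.999, 0.044, 0.0, -0.012]
ft_force: [5.9, -6.1, -9.4]
opening: 0.0166
```

```bash
python3 - <<'E'
from h import *
s=edges("pics/e2.png"); lev(s); st()
E
```

```text
-25 [(112.4, 5), (114.4, 7), (118.8, 3), (134.6, 21), (155.6, 39), (164.2, 25), (176.0, 34), (207.2, 64)]
-10 [(97.8, 3), (106.2, 3), (114.6, 18), (125.8, 4), (134.6, 21), (155.4, 38), (164.0, 21), (176.0, 28), (211.0, 63)]
5 [(112.4, 10), (134.8, 38), (155.4, 38), (164.0, 21), (176.0, 27), (214.8, 63)]
20 [(112.4, 6), (136.2, 26), (155.4, 37), (164.0, 26), (176.0, 32), (218.6, 64)]
bar vise [  3.9   1.5 187.8] ang 0.025 r 159.9 Fx -6.6 tilt -0.025
t 12.38 tcp [566.9 -86.1 168.8] f [ 5.9 -4.8 -8.7] op 16.3 tooly deg -84.96 toolz [-0.001  0.025 -1.   ]
```

View pics/e2.png

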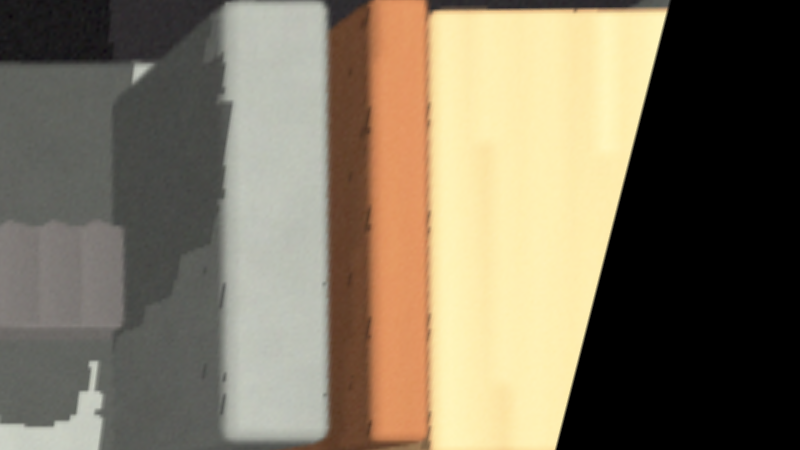

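```bash
python3 - <<'E'
import h
from h import *
for f,tcp,q in(("w7",[.5644,-.0582,.1652],[.995,.044,.005,.087]),("w4",[.5643,-.0574,.1662],[.995,.044,.006,.0885]),("w2",[.5662,-.0795,.1701],[.999,.045,.001,0])):
    s=dict(tcp_pos=tcp,ee_rot=q,ft_force=[0,0,0]); im=cv2.imread(f"pics/{f}.png")
    h.get_state=lambda:s; h.camera=lambda n:(im,None); print(f); edges(f"pics/e_{f}.png")
E
```

```text
w7
-25 [(120.4, 14), (132.2, 5), (153.0, 18), (159.6, 3), (162.2, 5), (173.6, 11), (183.4, 3), (190.6, 58)]
-10 [(112.4, 2), (120.6, 26), (132.4, 5), (153.0, 17), (162.2, 5), (173.6, 12), (194.0, 49)]
5 [(119.4, 13), (132.2, 5), (153.0, 18), (162.2, 6), (173.6, 12), (186.6, 2), (197.4, 49)]
20 [(93.8, 7), (98.6, 11), (102.0, 8), (106.6, 11), (110.2, 2), (119.6, 8), (132.4, 5), (134.6, 3), (153.0, 17), (155.2, 8), (162.2, 7), (173.6, 13), (200.8, 48)]
w4
-25 [(105.6, 15), (115.0, 6), (135.6, 18), (142.2, 3), (144.6, 5), (156.0, 5), (165.8, 2), (173.4, 5), (176.4, 8), (184.4, 9), (191.4, 61)]
-10 [(106.0, 25), (114.8, 6), (135.6, 17), (144.6, 5), (155.6, 5), (172.6, 5), (175.6, 7), (195.0, 49)]
5 [(105.0, 13), (114.6, 6), (135.4, 17), (144.4, 5), (155.4, 5), (171.0, 4), (174.8, 8), (198.2, 49)]
20 [(90.6, 5), (95.0, 11), (99.8, 7), (103.2, 7), (106.6, 12), (114.6, 6), (135.4, 16), (138.6, 8), (144.4, 7), (155.4, 8), (170.0, 4), (174.0, 8), (201.6, 47)]
w2
-25 [(101.8, 5), (122.4, 12), (131.6, 4), (140.2, 18), (143.0, 7), (146.2, 2), (169.6, 6), (173.4, 31), (208.4, 64)]
-10 [(101.6, 5), (122.4, 12), (131.4, 4), (142.8, 11), (147.6, 2), (169.0, 7), (172.8, 29), (212.0, 64)]
5 [(101.4, 5), (122.4, 12), (131.4, 4), (142.8, 11), (166.8, 3), (171.6, 30), (215.8, 65)]
20 [(101.6, 4), (122.2, 12), (131.2, 5), (142.6, 35), (146.0, 6), (149.2, 4), (165.8, 3), (171.0, 29), (219.4, 66)]
```

The gap is 8.6, so the pad has only just begun to press. I'll creep forward.

Call:
apply_moves(dp=[[-0.2, 3, 0], [-0.2, 3, 0], [-0.2, 3, 0], [0, 0, 0], [0, 0, 0]], rot=[[-0.0214, -0.002, 0], [-0.0214, -0.002, 0], [-0.0214, -0.002, 0], [0, 0, 0], [0, 0, 0]], fingers=[1, 1, 1, 1, 1])

```text
time: 12.8
tcp_pos: [0.5662, -0.0784, 0.1685]
ee_rot: [0.999, 0.044, 0.001, 0.02]
ft_force: [7.4, -9.9, -12.0]
opening: 0.0164
```

```bash
python3 - <<'E'
from h import *
s=edges("pics/e3.png"); lev(s); st()
E
```

```text
-25 [(118.4, 9), (136.4, 5), (157.2, 15), (160.8, 2), (164.2, 27), (176.2, 37), (198.8, 67)]
-10 [(93.4, 2), (101.8, 2), (110.2, 2), (118.6, 20), (136.6, 4), (157.2, 13), (161.4, 4), (164.2, 22), (176.0, 28), (202.6, 67)]
5 [(116.8, 10), (136.4, 4), (157.4, 14), (164.2, 11), (167.0, 25), (176.0, 28), (206.2, 66)]
20 [(116.8, 6), (136.2, 4), (157.2, 14), (166.2, 33), (176.2, 36), (209.8, 66)]
bar vise [ 12.8   1.6 187.5] ang 0.08 r 160.0 Fx -10.6 tilt 0.04
t 12.85 tcp [566.2 -78.4 168.5] f [  7.   -9.3 -12.1] op 16.4 tooly deg -85.02 toolz [ 0.004 -0.04  -0.999]
```

Gap 7.0, so the pad is pressed 2.0 mm with the blank seated. Same increment once more.

Call:
apply_moves(dp=[[-0.2, 3, -0.2], [-0.2, 3, -0.2], [-0.2, 3, -0.2], [0, 0, 0], [0, 0, 0]], rot=[[-0.0214, -0.002, 0], [-0.0214, -0.002, 0], [-0.0214, -0.002, 0], [0, 0, 0], [0, 0, 0]], fingers=[1, 1, 1, 1, 1])

```text
time: 13.27
tcp_pos: [0.5654, -0.0704, 0.1676]
ee_rot: [0.998, 0.043, 0.002, 0.053]
ft_force: [8.5, -11.2, -14.7]
opening: 0.0164
```

```bash
python3 - <<'E'
from h import *
s=edges("pics/e4.png"); lev(s); st()
E
```

```text
-25 [(122.8, 11), (138.6, 5), (159.4, 25), (164.6, 7), (175.8, 17), (185.8, 3), (190.0, 21), (193.0, 65)]
-10 [(97.6, 2), (106.0, 3), (114.4, 3), (122.8, 24), (138.6, 5), (159.4, 19), (164.4, 5), (175.8, 16), (196.4, 66)]
5 [(121.2, 12), (138.2, 5), (159.4, 18), (164.2, 4), (175.8, 15), (196.8, 40), (199.8, 74)]
20 [(121.4, 7), (138.4, 5), (159.2, 18), (164.4, 6), (175.8, 16), (196.2, 33), (203.2, 74)]
bar vise [ 22.1   1.6 186.5] ang 0.138 r 160.1 Fx -11.9 tilt 0.105
t 13.32 tcp [565.4 -70.4 167.6] f [  7.9 -10.9 -13.7] op 16.7 tooly deg -85.06 toolz [ 0.009 -0.104 -0.994]
```

View pics/e4.png

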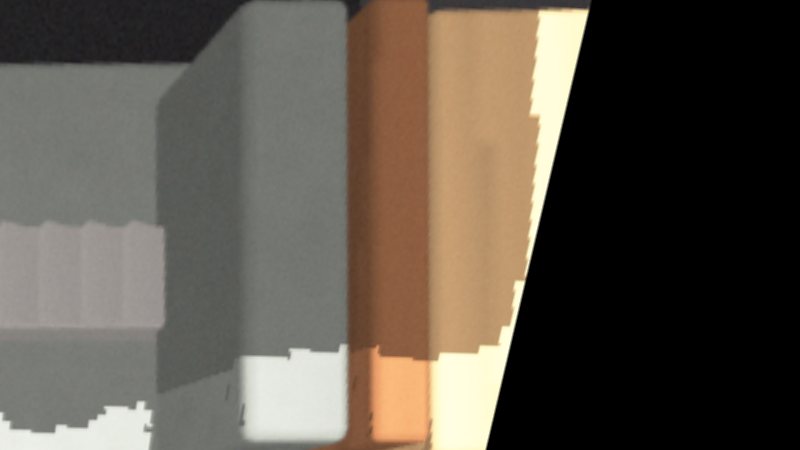

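Gap 5.0, so the pad is pressed 4.0 mm, which is half-way. Now I'll swing the lever fully back.

Call:
apply_moves(dp=[[0.6, -6.4, 0.2], [0.6, -6.4, 0.2], [0.6, -6.4, 0], [0.6, -6.4, -0.2], [0.6, -6.4, -0.4], [0.6, -6.4, -0.6], [0.6, -6.4, -1], [0.5, -6, -1.3], [0.4, -4.5, -1.3], [0, 0, 0]], rot=[[0.044, 0.004, 0], [0.044, 0.004, 0], [0.044, 0.004, 0], [0.044, 0.004, 0], [0.044, 0.004, 0], [0.044, 0.004, 0], [0.044, 0.004, 0], [0.04, 0.0037, 0], [0.03, 0.0028, 0], [0, 0, 0]], fingers=[1, 1, 1, 1, 1, 1, 1, 1, 1, 1])

```text
time: 14.15
tcp_pos: [0.57, -0.1186, 0.1656]
ee_rot: [0.989, 0.044, -0.007, -0.143]
ft_force: [-4.2, 8.8, 10.2]
opening: 0.0166
```

```bash
python3 - <<'E'
from h import *
s=edges("pics/e5.png"); lev(s); st()
E
```

```text
-25 [(92.2, 8), (98.4, 16), (100.2, 10), (105.6, 20), (137.6, 21), (158.6, 35), (163.6, 22), (175.6, 25), (234.0, 19), (236.4, 18), (246.4, 2)]
-10 [(97.6, 7), (106.0, 43), (137.4, 17), (158.6, 35), (163.4, 18), (175.6, 22), (233.8, 19), (236.2, 17)]
5 [(97.4, 38), (101.4, 3), (138.0, 17), (158.6, 36), (163.4, 18), (175.4, 21), (234.0, 19), (236.2, 17)]
20 [(96.4, 7), (98.8, 2), (102.2, 15), (137.8, 22), (158.4, 35), (163.6, 23), (175.4, 23), (233.8, 18), (236.2, 18)]
bar vise [-33.7   1.4 183.9] ang -0.213 r 159.5 Fx 9.1 tilt -0.287
t 14.2 tcp [ 569.9 -118.6  165.6] f [-3.4  8.4  8.3] op 16.3 tooly deg -84.86 toolz [-0.026  0.279 -0.96 ]
```

View pics/e5.png

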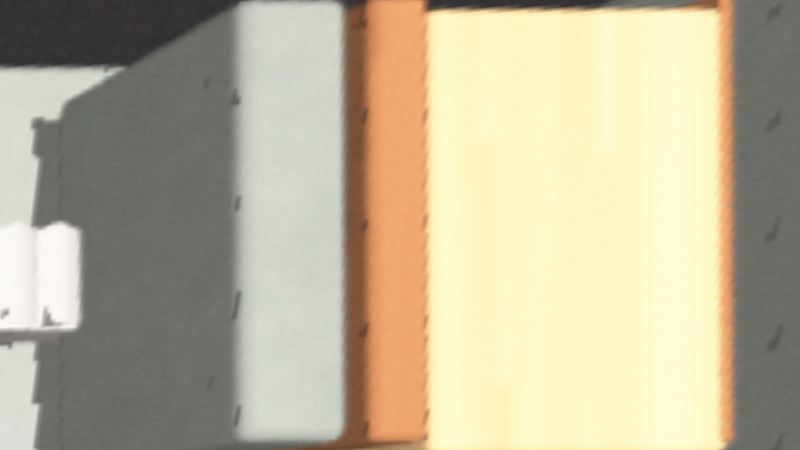

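The gap is 4.9 against 9.0 free (pad pressed ≈4.1 mm), the blank is square and seated, and the lever is on its back stop. Letting go and retreating along the tool axis.

Call:
apply_moves(dp=[[0, 0, 0], [0, 0, 0], [0, 0, 0], [0, 0, 0], [0, 0, 0], [0, 0, 0], [0, 0, 0], [0, 0, 0]], rot=[[0, 0, 0], [0, 0, 0], [0, 0, 0], [0, 0, 0], [0, 0, 0], [0, 0, 0], [0, 0, 0], [0, 0, 0]], fingers=[0.7, 0.6, 0.4, 0.2, 0, 0, 0, 0])

```text
time: 14.87
tcp_pos: [0.5702, -0.1214, 0.1648]
ee_rot: [0.989, 0.044, -0.006, -0.139]
ft_force: [-0.1, 0.3, 1.2]
opening: 0.0852
```

```bash
python3 - <<'E'
from h import *
s=st(); lev(s); im,d=camera("wrist"); cv2.imwrite("pics/w9.png",im)
E
```

```text
t 14.87 tcp [ 570.2 -121.4  164.8] f [-0.1  0.3  1.2] op 85.2 tooly deg -84.92 toolz [-0.024  0.274 -0.961]
bar vise [-36.5   1.5 183. ] ang -0.231 r 159.3 Fx 0.3 tilt -0.279
```

View pics/w9.png

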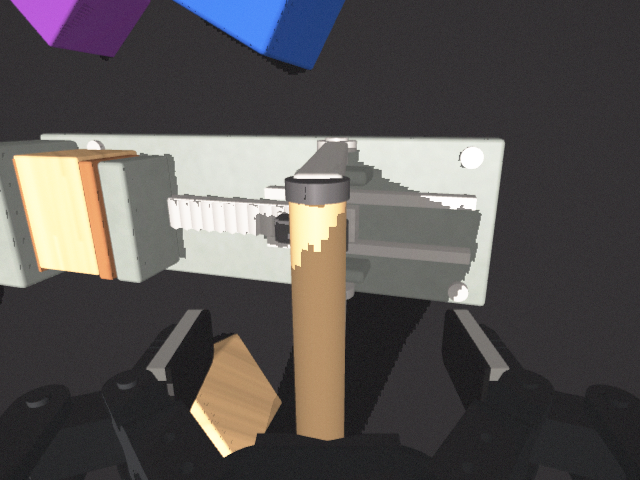

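The fingers are open and clear of the bar on both sides. Retreating.

Call:
apply_moves(dp=[[0.2, -2, 7], [0.4, -4, 14], [0.4, -4, 14], [0.4, -4, 14], [0.4, -4, 14], [0.4, -4, 14], [0.4, -4, 14], [0.4, -4, 14], [0, -10, 14], [0, -20, 5]], rot=[[0, 0, 0], [0, 0, 0], [0, 0, 0], [0, 0, 0], [0, 0, 0], [0, 0, 0], [0, 0, 0], [0, 0, 0], [0, 0, 0], [0, 0, 0]], fingers=[0, 0, 0, 0, 0, 0, 0, 0, 0, 0])

```text
time: 15.75
tcp_pos: [0.5742, -0.1793, 0.2922]
ee_rot: [0.989, 0.046, -0.005, -0.139]
ft_force: [0.6, 0.2, 0.7]
opening: 0.0852
```

Call:
apply_moves(dp=[[-5, -25, 0], [-10, -25, 0], [-10, -25, 0], [-10, -25, 0], [-10, -25, 0], [-10, -25, 0], [-10, -20, 0], [-5, -10, 0], [0, 0, 0], [0, 0, 0]], rot=[[0, 0, 0], [0, 0, 0], [0, 0, 0], [0, 0, 0], [0, 0, 0], [0, 0, 0], [0, 0, 0], [0, 0, 0], [0, 0, 0], [0, 0, 0]], fingers=[0, 0, 0, 0, 0, 0, 0, 0, 0, 0])

```text
time: 16.58
tcp_pos: [0.5035, -0.3608, 0.289]
ee_rot: [0.989, 0.044, -0.006, -0.139]
ft_force: [0.7, 1.0, -0.3]
opening: 0.0853
```

```bash
python3 - <<'E'
from h import *
s=st(); im,d=camera("scene"); im2,d2=camera("side"); cv2.imwrite("pics/f_scene.png",im)
cv2.imwrite("pics/f_side.png",cv2.resize(im2[180:370,260:460],None,fx=3.1,fy=3.1,interpolation=cv2.INTER_CUBIC))
cv2.imwrite("pics/f_sc.png",cv2.resize(im[180:320,220:440],None,fx=3.6,fy=3.6,interpolation=cv2.INTER_CUBIC))
for n,dd in(("scene",d),("side",d2)):
    P=cloud(n,dd)-O; x=P@X3*1000;y=P@Y3*1000;z=P[...,2]*1000
    m=(dd>0)&(z>165)&(z<215)&(abs(x)<70)&(abs(y)<80); print(n,'bar',m.sum(),np.round([x[m].mean(),y[m].mean(),z[m].mean()],1))
E
```

```text
t 16.58 tcp [ 503.5 -360.8  289. ] f [ 0.7  1.  -0.3] op 85.3 tooly deg -84.93 toolz [-0.024  0.275 -0.961]
scene bar 531 [-36.5  -9.5 190.9]
side bar 0 [nan nan nan]<stdin>:7: RuntimeWarning: Mean of empty slice.
  ret = ret.dtype.type(ret / rcount)
```

View pics/f_sc.png

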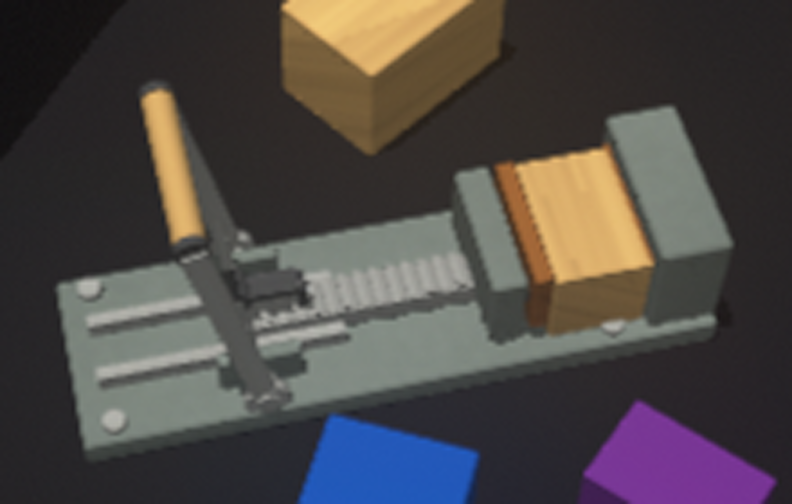

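View pics/f_side.png

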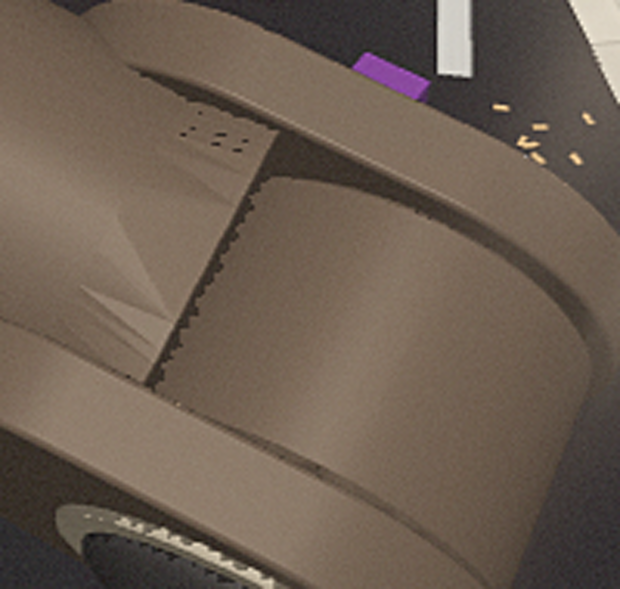

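View pics/f_scene.png

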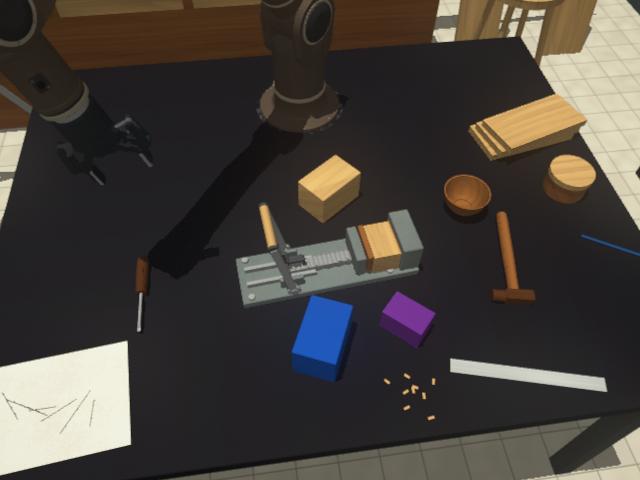

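The scene view shows the lever fully back (bar at x≈-36 mm, stop at -35). The blank is clamped square between pad and fixed jaw around (380,246), and the mallet, bowl and gouge are unmoved. Handing in.

```bash
python3 -c "
from station import *
print(sign_off())"
```

```text
the job is handed in; nothing more can be done
None
```

The blank is clamped in the vise and the job is handed in. I gripped the lever's cross bar, made three full strokes and one partial stroke, then swung the lever fully back and let go. It was handed in at about 16.7 s of the 67 s allowed.

- **Pad:** with the lever back and the bar still gripped, the gap between jaw and pad read 4.9 mm, against 9.0 mm with the pad free. The pad is pressed in about 4.1 mm of its 8 mm, just over half-way, and never reached home.
- **Blank:** it was straight against the pad, with no visible gap at the fixed jaw's lining. It was still clamped in the last scene picture.
- **Lever:** the scene camera put the bar at x ≈ -36 mm, at the back stop (about -35 mm). The fingers were open and clear, and the wrist force was about 1 N.
- **Other things:** the mallet, bowl and gouge showed no movement in the last scene picture.
- **Disagreed or failed:**
  - My absolute positions put the blank's contact with the pad 1 to 2 mm earlier than it came, so I set the pad by the measured gap instead.
  - The force at the bar (about 12 N) was lower than the 15 to 16 N expected with the pad half pressed.
  - The arm hid the vise from the side camera at the end, so only the scene camera confirmed the final state. I did not re-measure the pad gap after letting go.

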